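# Roll the sample tube onto the reader's line and scan it

## Task

Roll the long sample tube along the mat, without lifting it, by pushing the upper half of its side with the fingertips until it lies at rest along the white line in front of the code reader; then press the reader's button fully down and let go. Leave the short tube and everything else where it is.

Things in the scene. Friction and masses are not known exactly. Their poses are not given: they have to be found in the camera images.
- tray: fixed tray 150 (its x) by 340 (its y) mm topped by a black high-grip mat, mat surface 10 mm above the table; origin at table level under its centre. At each y end a metal ledge lies across it, 157 to 169 mm from the centre, 12 mm high above the mat: a tube next to it can be pushed only on its upper half, from over the ledge.
- long_tube: the tube to roll: straight closed plastic cylinder, 30 mm diameter, 115 mm long, grey cap flush with the body, about 60 g, lying on the mat 4 to 9 mm off one of the ledges, label up. Origin at the middle of its axis, 15 mm above the mat; x along the axis towards the cap, y and z turn as it rolls.
- long_tube_label (a point): middle of the label on the long tube's surface; straight up at the start, it goes round as the tube rolls (94 mm a turn). The tube is slippery on the fingers (friction about 0.25) and gripped by the mat: pushed slowly on its upper flank, fingertips 1 to 5 mm above its axis, it rolls ahead of them and stops within a few mm when the push stops; pressed close to its top it may jam.
- short_tube: bystander: like the long tube, 30 mm diameter, 60 mm long, lying next to the other ledge; origin at the middle of its axis. To be left alone.
- reader: fixed code reader with its line. Origin: middle of the line, on the mat; x along the line (parallel to the tray's x) to the housing. The line is a flat white strip 146 x 14 mm between the ledges, its place along the tray varies; the tube must lie above and along it. Housing: white box 50 (x) by 84 mm, 82 to 132 mm along x, top 40 mm above the mat; the button stands on it at 107 mm.
- scan_button (a joint): spring button on top of the reader's housing: travel 0 (up) to 0.006 m (fully down), about 5 N to push it down, pressed straight down; springs back
- scan_button_top (a point): centre of the top of that button, 16 mm radius
- vial: bystander: small closed brown vial, 28 mm diameter, 50 mm high, standing by the near side of the tray; origin under its foot
- tip_box: bystander: clear pipette-tip box with blue lid, 89 x 124 x 75 mm, origin at the centre of its underside
- rack: bystander: white wire tube rack 100 x 160 mm with four tubes, 104 mm high, origin at the centre of its underside
- spray_can: bystander: metal can, 64 mm diameter, 190 mm high, origin under its foot
- media_bottle: bystander: glass bottle with blue cap, 76 mm diameter, 140 mm high, origin under its foot
- marker: bystander: black marker pen lying beyond the tray, 12 mm thick, 130 mm long, origin on its underside at mid-length
- beaker: bystander: white plastic cup, 70 mm diameter, 85 mm high, origin under its foot

How it is judged:
By the outcome, as a careful person would: the job done as asked, in the order asked, and still so for the second after the job is handed in, with the robot touching nothing.
It also fails if it takes over 58 s, if anything falls off the work surface, if the arm or the gripper's body presses on something with over 40 N, if the wrist force passes 120 N, or if a joint passes its speed limit or range.

## Robot

A 7-joint arm with a two-finger parallel gripper is mounted at the origin on the work surface. World frame = base frame: x ahead of the robot, y to its left, z up, the work surface at z = 0. Lengths are in m, angles in degrees, forces in N, time in s.
With the tool pointing down it reaches from about 0.35 to 0.9 m from the base axis. Payload 8.1 kg.
Tool frame: the origin (TCP) lies between the finger pads; the fingertips stand 22 mm ahead of it and the grasp point (between the pads) lies 3 mm ahead of it; z points along the fingers, y is the line along which they close (so a half turn about z gives the same grasp; the last joint's range is limited). The gripper opens to 85 mm and grips with 20 to 120 N. Pads are 22 mm wide; open, the fingers measure 114 mm over their backs; the gripper's body (76 mm by 85 mm) begins 54 mm behind the grasp point. The pads swing forward as they close: fully open they stand 13 mm farther back than shut.
Start: joints at [61.272, 24.895, 1.432, 90.138, -0.665, 64.973, -4.303], TCP at [0.243, -0.576, 0.253] pointing down, gripper open.
Joint ranges: [-149.89, 149.89], [-25.12, 119.58], [-72.63, 75.52], [4.76, 147.25], [-75.54, 255.54], [6.69, 114.76], [-157.13, 157.13]. Speed limits (degrees/s): [127.2, 127.2, 172.46, 172.46, 180, 180, 180].

## Interface

Orientations are given as a 3x3 rotation matrix whose columns are the frame's x, y, z axes.
In Python, from workcell import r gives the robot as it stands.
- The arm moves only by the tool apply_moves, never from a script. Its argument "moves" is a list of rows, each a list of 7 numbers: the closure, from 0 (fully open) to 1 (shut), then the shift along the tool's x, y, z normalised to -1 to 1, where 1 is 0.25 m, then the turn, a rotation vector about the tool's x, y, z normalised to -1 to 1, where 1 is 360 degrees. In form: [[grip, dx, dy, dz, wx, wy, wz], ...]. A call has 1 to 12 rows; each row is the pose to reach, as a shift and turn from the pose commanded when the call began, along the tool's axes at that moment, turning the shorter way round; what a row does not reach only later rows make up. A row lasts 1/8 s, in which the tool goes at most 62.5 mm and 10.7 degrees, less where a joint would pass 70% of its speed; a pose out of reach is approached as far as the arm can. A call with a number of a shift or a turn outside -1 to 1 is refused whole. A call with a gripper value outside its range is refused whole. The fingers move at their own pace and stop on an object; the grip force is fixed at half the most. Time passes only in rows, so rows that repeat a pose let the fingers close. It gives the time, the measured TCP pose, the force, the opening and the grip force at its end, in the units of the state.
- r.get_state(): the state, without advancing time (a new reading comes with each control period).
- r.camera(name): name is "scene" or "top" or "wrist"; returns a dict with "pixels" (400x640x3 uint8, blue, green, red), "mtx" (3x3 intrinsics, pixels), "pose" (4x4, takes a point from camera to world coordinates). Camera axes: x right, y up, looking along -z (the intrinsics and any distortion apply to the point x, -y, -z); pixel columns grow to the right and rows downward; lengths in m; the calibration is good to about 2 mm. A picture is of the moment at which its call begins. There is no depth.
- r.sign_off(): hands the job in; it is judged then, once.
Trained networks look in the newest picture that a camera, given by its name, has taken for a name from the list of things; names that differ only in an ending like _2 or _b are one class to them, and where a whole thing is asked for, a point or a joint stands for the part that bears it (a point fixed in the world has none). Each returns a list of dicts, best first, with "p" (0 to 1); they miss things now and then, are a little off and sometimes report something else, mostly with a low value. They report only what shows in the picture. A call takes as long as a camera call.
- r.find_in(camera, name): "point" ([x, y, z] in m, in world coordinates, good to about 4 mm: the middle of the surface that is visible of it).
- r.spot_point(camera, name): "point" ([x, y, z] in m, in world coordinates, good to about 4 mm: a listed point, or the origin of a listed thing).
The state is a dict: "t": time; "joint_positions": joint angles; "joint_vel": joint speeds; "tau": joint torques, N m; "ee_pos": TCP position; "tcp_rot": TCP orientation; "ft_force": force on the tool from outside, world axes, zero at the start; "torque": the same for the moment, N m; "finger_gap": finger opening in m; "grasp_force": force on a finger pad.
Only numpy, scipy, OpenCV 4.12 (cv2) and the standard library are available. Lean on these libraries where they do the work, as an engineer would, in place of code of your own. Each camera call takes 0.05 s, during which the arm holds its last target. There are 200 camera calls.

## Working session

There is one attempt and no reset: what is moved stays moved. The work goes in short steps, Python scripts to look and compute and a tool call to move; the robot and the scene stay as the last step left them, time stands still between calls to the robot, and variables do not carry over. Pictures are saved under pics/ and viewed, at most 10 in all, crops included, and the job is handed in when it is done.

Besides the shell and the picture viewer there is one more tool, called after ">>>" as name(argument=value, ...), one argument or row to a line, values as JSON. apply_moves: Moves the arm, as the interface text tells. Its arguments: {"type":"object","properties":{"moves":{"type":"array","items":{"type":"array","items":{"type":"number","minimum":-1,"maximum":1}}}},"required":["moves"]}

```bash
mkdir -p pics
python3 - <<'E'
from workcell import r
import cv2,numpy as np
np.set_printoptions(precision=4,suppress=True)
s=r.get_state();print(s['t'],s['ee_pos'],s['tcp_rot'],s['ft_force'])
im=[]
for c in['top','scene']:
    k=r.camera(c);cv2.imwrite(f'pics/{c}0.png',k['pixels']);print(c,k['mtx'],k['pose'])
    for n in['tray','long_tube','long_tube_label','short_tube','reader','scan_button_top','vial','tip_box','rack','spray_can','media_bottle','marker','beaker']:
        print(n,[(np.round(d['point'],3),round(d['p'],2)) for d in r.spot_point(c,n)[:2]])
print(r.get_state()['t'])
E
```

```text
0.0 [ 0.2425 -0.5755  0.2525] [[ 0.9216  0.3882 -0.0007]
 [ 0.3882 -0.9216  0.0014]
 [-0.0001 -0.0016 -1.    ]] [ 0.53    0.2731 -0.2781]
top [[379.9315   0.     322.6366]
 [  0.     379.9315 201.6511]
 [  0.       0.       1.    ]] [[ 0.0016  0.9778 -0.2096  0.2869]
 [-1.      0.0027  0.005   0.0039]
 [ 0.0055  0.2096  0.9778  1.2638]
 [ 0.      0.      0.      1.    ]]
tray [(array([ 0.506,  0.058, -0.001]), 0.73)]
long_tube [(array([ 0.495, -0.076,  0.024]), 0.72), (array([ 0.507,  0.062, -0.001]), 0.4)]
long_tube_label [(array([ 0.494, -0.08 ,  0.04 ]), 0.79)]
short_tube [(array([0.522, 0.198, 0.026]), 0.58)]
reader [(array([0.508, 0.049, 0.011]), 0.96)]
scan_button_top [(array([0.612, 0.041, 0.071]), 0.41)]
vial [(array([0.388, 0.081, 0.001]), 0.6), (array([ 0.496, -0.076,  0.022]), 0.28)]
tip_box [(array([ 0.487,  0.425, -0.   ]), 0.61)]
rack [(array([ 0.454, -0.4  , -0.001]), 0.93)]
spray_can [(array([ 0.65 , -0.361,  0.   ]), 0.61)]
media_bottle [(array([ 0.493, -0.078,  0.04 ]), 0.75), (array([ 0.682,  0.343, -0.005]), 0.74)]
marker [(array([0.777, 0.014, 0.   ]), 0.45)]
bea
[... 161 characters left out ...]
 0.5314  1.0482]
 [ 0.7969  0.4617 -0.3896 -0.3752]
 [-0.0139  0.6587  0.7523  0.7897]
 [ 0.      0.      0.      1.    ]]
tray [(array([0.509, 0.06 , 0.002]), 0.76)]
long_tube []
long_tube_label [(array([ 0.5  , -0.072,  0.041]), 0.72)]
short_tube []
reader []
scan_button_top [(array([0.614, 0.043, 0.072]), 0.47)]
vial [(array([0.389, 0.078, 0.   ]), 0.53)]
tip_box []
rack [(array([ 0.454, -0.402, -0.005]), 0.97), (array([0.509, 0.062, 0.001]), 0.26)]
spray_can [(array([ 0.651, -0.365, -0.001]), 0.93)]
media_bottle [(array([0.685, 0.345, 0.   ]), 0.66), (array([0.511, 0.059, 0.001]), 0.47)]
marker [(array([ 0.775,  0.017, -0.001]), 0.57)]
beaker [(array([ 0.3  , -0.389,  0.002]), 0.81)]
1.4
```

View pics/top0.png

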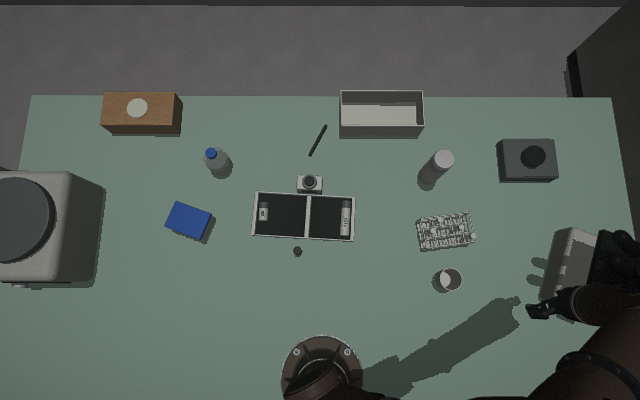

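View pics/scene0.png

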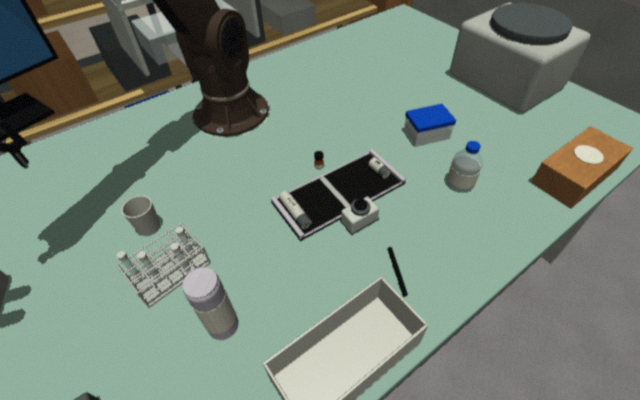

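```bash
cat > h.py <<'E'
from workcell import r
import cv2,numpy as np
np.set_printoptions(precision=4,suppress=True)
def w2p(k,P):
    T=np.linalg.inv(k['pose']);c=T[:3,:3]@np.array(P)+T[:3,3];c=k['mtx']@[c[0],-c[1],-c[2]];return c[:2]/c[2]
def p2w(k,uv,z):
    d=np.linalg.inv(k['mtx'])@[uv[0],uv[1],1];d=k['pose'][:3,:3]@[d[0],-d[1],-d[2]];o=k['pose'][:3,3]
    return o+d*(z-o[2])/d[2]
E
python3 - <<'E'
from h import *
# rectified view: 0.3..0.72 x, -0.16..0.28 y at z=0.01, 1mm -> 1.5px
k=r.camera('top');S=1400.
def rect(z):
    src=np.float32([w2p(k,(x,y,z)) for x,y in[(.70,.27),(.70,-.15),(.36,-.15),(.36,.27)]])
    dst=np.float32([[0,0],[.42*S,0],[.42*S,.34*S],[0,.34*S]])
    return cv2.warpPerspective(k['pixels'],cv2.getPerspectiveTransform(src,dst),(int(.42*S),int(.34*S)),flags=cv2.INTER_CUBIC)
im=rect(.01);cv2.imwrite('pics/rect.png',im)
g=im[...,1].astype(float)
# line profile along y at several x (row=( .70-x)*S)
for x in np.arange(.45,.58,.01):
    row=g[int((.70-x)*S)-3:int((.70-x)*S)+4].mean(0)
    ys=.27-np.arange(len(row))/S
    def cen(a,b):
        m=(ys>a)&(ys<b);v=np.clip(row[m]-60,0,None);return (ys[m]*v).sum()/max(v.sum(),1e-9)
    print(round(x,3),'line %.4f'%cen(.02,.08),'ledgeR %.4f'%cen(-.12,-.098),'ledgeL %.4f'%cen(.21,.25),'tube %.4f'%cen(-.096,-.05))
for a in range(3): pass
print(r.get_state()['t'])
E
```

```text
0.45 line 0.0520 ledgeR -0.1079 ledgeL 0.2362 tube -0.0750
0.46 line 0.0514 ledgeR -0.1079 ledgeL 0.2359 tube -0.0751
0.47 line 0.0508 ledgeR -0.1079 ledgeL 0.2353 tube -0.0755
0.48 line 0.0506 ledgeR -0.1078 ledgeL 0.2353 tube -0.0759
0.49 line 0.0498 ledgeR -0.1079 ledgeL 0.2348 tube -0.0768
0.5 line 0.0487 ledgeR -0.1079 ledgeL 0.2331 tube -0.0777
0.51 line 0.0482 ledgeR -0.1081 ledgeL 0.2331 tube -0.0783
0.52 line 0.0479 ledgeR -0.1084 ledgeL 0.2328 tube -0.0791
0.53 line 0.0476 ledgeR -0.1086 ledgeL 0.2319 tube -0.0798
0.54 line 0.0470 ledgeR -0.1087 ledgeL 0.2332 tube -0.0808
0.55 line 0.0459 ledgeR -0.1088 ledgeL 0.2332 tube -0.0815
0.56 line 0.0455 ledgeR -0.1088 ledgeL 0.2327 tube -0.0811
0.57 line 0.0450 ledgeR -0.1085 ledgeL 0.2323 tube -0.0819
1.45
```

View pics/rect.png

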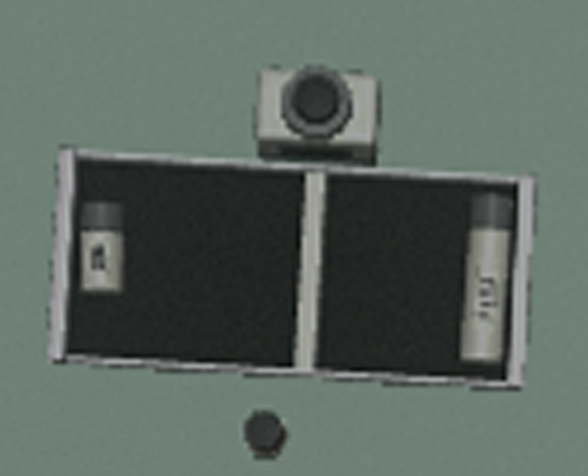

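>>> apply_moves(
  moves=[
    [0.5,1,-0.69,0.1,0,0,-0.1772],
    [0.5,1,-0.69,0.1,0,0,-0.1772],
    [0.5,1,-0.69,0.1,0,0,-0.1772],
    [0.5,1,-0.69,0.1,0,0,-0.1772],
    [0.5,1,-0.69,0.1,0,0,-0.1772],
    [0.5,1,-0.69,0.1,0,0,-0.1772],
    [0.5,1,-0.69,0.1,0,0,-0.1772],
    [0.5,1,-0.69,0.1,0,0,-0.1772],
  ],
)

```text
t: 2.45
ee_pos: [0.4056, -0.3208, 0.2283]
tcp_rot: [[0.064, 0.998, -0.0], [0.998, -0.064, -0.0], [-0.0, -0.0, -1.0]]
ft_force: [0.1, -0.7, 0.4]
finger_gap: 0.0431
grasp_force: 0.0
```

```bash
cat > st.py <<'E'
from h import *
import sys
s=r.get_state();p=np.array(s['ee_pos']);R=np.array(s['tcp_rot'])
print(s['t'],p,R.round(4).tolist(),'gap',s['finger_gap'],'F',np.array(s['ft_force']))
if len(sys.argv)>3:
    print('norm shift',R.T@(np.array(list(map(float,sys.argv[1:4])))-p)/.25,'need heading',np.degrees(np.arctan2(R[1,0],R[0,0])))
E
python3 st.py 0.49 -0.19 0.06
```

```text
2.45 [ 0.4056 -0.3208  0.2283] [[0.0643, 0.9979, -0.0001], [0.9979, -0.0643, -0.0003], [-0.0003, -0.0001, -1.0]] gap 0.043127410200156466 F [ 0.1498 -0.6991  0.3553]
norm shift [0.5441 0.3034 0.6731] need heading 86.31587820177774
```

>>> apply_moves(
  moves=[
    [0.5,0.54,0.3,0.2,0,0,0],
    [0.5,0.54,0.3,0.4,0,0,0],
    [0.5,0.54,0.3,0.65,0,0,0],
    [0.5,0.54,0.3,0.75,0,0,0],
    [0.5,0.54,0.3,0.79,0,0,0],
    [0.5,0.54,0.3,0.8,0,0,0],
    [0.5,0.54,0.3,0.805,0,0,0],
    [0.5,0.54,0.3,0.81,0,0,0],
    [0.5,0.54,0.3,0.81,0,0,0],
  ],
)

```text
t: 3.58
ee_pos: [0.4893, -0.1902, 0.0267]
tcp_rot: [[0.06, 0.998, 0.002], [0.998, -0.06, -0.001], [-0.001, 0.002, -1.0]]
ft_force: [0.2, 0.3, -0.0]
finger_gap: 0.0429
grasp_force: 0.0
```

>>> apply_moves(
  moves=[
    [0.5,0,0,0.006,0,0,0],
    [0.5,0,0,0.012,0,0,0],
    [0.5,0,0,0.012,0,0,0],
  ],
)

```text
t: 3.95
ee_pos: [0.4888, -0.1895, 0.0227]
tcp_rot: [[0.059, 0.998, -0.0], [0.998, -0.059, 0.0], [0.0, -0.0, -1.0]]
ft_force: [-0.5, 0.9, -0.4]
finger_gap: 0.0429
grasp_force: 0.0
```

>>> apply_moves(
  moves=[
    [0.5,0,0,0.006,0,0,0],
    [0.5,0,0,0.006,0,0,0],
  ],
)

```text
t: 4.2
ee_pos: [0.4888, -0.1895, 0.0212]
tcp_rot: [[0.059, 0.998, -0.0], [0.998, -0.059, 0.0], [0.0, -0.0, -1.0]]
ft_force: [0.4, 0.1, -0.8]
finger_gap: 0.0429
grasp_force: 0.0
```

>>> apply_moves(
  moves=[
    [0.5,0,0,0.006,0,0,0],
    [0.5,0,0,0.006,0,0,0],
  ],
)

```text
t: 4.45
ee_pos: [0.489, -0.1896, 0.0202]
tcp_rot: [[0.059, 0.998, 0.0], [0.998, -0.059, -0.0], [-0.0, 0.0, -1.0]]
ft_force: [-2.0, -0.0, 7.9]
finger_gap: 0.0431
grasp_force: 3.8
```

>>> apply_moves(
  moves=[
    [0.5,0,0,-0.15,0,0,0],
    [0.5,0,0.013,-0.15,0,0,0],
    [0.5,0.16,0.013,-0.15,0,0,0],
    [0.5,0.3,0.013,-0.13,0,0,0],
    [0.5,0.317,0.013,-0.116,0,0,0],
    [0.5,0.317,0.013,-0.116,0,0,0],
    [0.5,0.317,0.013,-0.116,0,0,0],
  ],
)

```text
t: 5.32
ee_pos: [0.4966, -0.112, 0.0486]
tcp_rot: [[0.06, 0.998, -0.0], [0.998, -0.06, -0.001], [-0.001, -0.0, -1.0]]
ft_force: [0.7, -0.3, -0.3]
finger_gap: 0.0429
grasp_force: 0.0
```

```bash
python3 st.py 0.5045 0.0225 0.0485
```

```text
5.325 [ 0.4966 -0.112   0.0486] [[0.0603, 0.9982, -0.0004], [0.9982, -0.0603, -0.0007], [-0.0007, -0.0003, -1.0]] gap 0.04291122838038271 F [ 0.7404 -0.2955 -0.3094]
norm shift [ 0.539  -0.001   0.0001] need heading 86.5416377223247
```

>>> apply_moves(
  moves=[
    [0.5,0.01,0,0,0,0,0],
    [0.5,0.02,0,0,0,0,0],
    [0.5,0.03,0,0,0,0,0],
    [0.5,0.04,0,0,0,0,0],
    [0.5,0.05,0,0,0,0,0],
    [0.5,0.06,0,0,0,0,0],
    [0.5,0.07,0,0,0,0,0],
    [0.5,0.08,0,0,0,0,0],
    [0.5,0.09,0,0,0,0,0],
    [0.5,0.1,0,0,0,0,0],
    [0.5,0.11,0,0,0,0,0],
    [0.5,0.12,0,0,0,0,0],
  ],
)

```text
t: 6.82
ee_pos: [0.4985, -0.0806, 0.0488]
tcp_rot: [[0.059, 0.998, 0.0], [0.998, -0.059, -0.0], [-0.0, 0.0, -1.0]]
ft_force: [0.3, 0.2, 0.1]
finger_gap: 0.0427
grasp_force: 0.0
```

```bash
cat > look.py <<'E'
from h import *
import sys
k=r.camera('top');S=1400.
src=np.float32([w2p(k,(x,y,.01)) for x,y in[(.70,.27),(.70,-.15),(.36,-.15),(.36,.27)]])
dst=np.float32([[0,0],[.42*S,0],[.42*S,.34*S],[0,.34*S]])
cv2.imwrite(sys.argv[1],cv2.warpPerspective(k['pixels'],cv2.getPerspectiveTransform(src,dst),(588,476),flags=cv2.INTER_CUBIC))
for n in['long_tube','long_tube_label']:
  for c in['top','wrist']:
    if c=='wrist' and n=='long_tube': cv2.imwrite(sys.argv[1].replace('.png','w.png'),r.camera('wrist')['pixels'])
    print(n,c,[(np.round(d['point'],4),round(d['p'],2)) for d in r.spot_point(c,n)[:2]])
E
python3 look.py pics/l1.png; python3 st.py 0.5045 0.0225 0.0485
```

```text
long_tube top [(array([ 0.4986, -0.0554,  0.0264]), 0.61), (array([ 0.388 ,  0.0837, -0.0003]), 0.6)]
long_tube wrist [(array([ 0.4967, -0.0528,  0.0275]), 0.91)]
long_tube_label top [(array([ 0.4956, -0.0434,  0.0261]), 0.74)]
long_tube_label wrist [(array([ 0.501 , -0.0433,  0.0285]), 0.7)]
7.125 [ 0.4985 -0.0808  0.0488] [[0.0588, 0.9983, 0.0], [0.9983, -0.0588, -0.0001], [-0.0001, 0.0, -1.0]] gap 0.042781863021788116 F [-0.5545 -0.5139  0.2945]
norm shift [ 0.414  -0.0005  0.0012] need heading 86.62881202421033
```

View pics/l1.png

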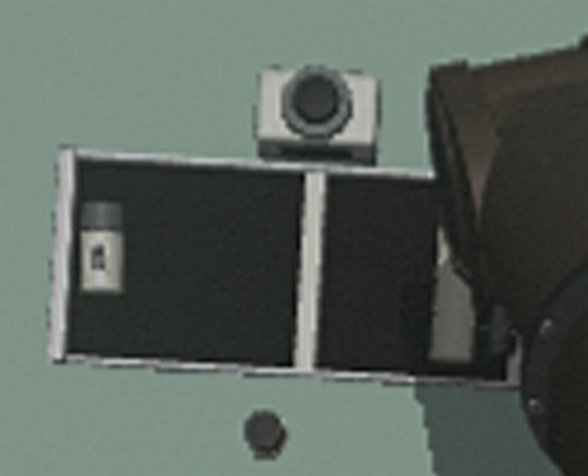

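View pics/l1w.png

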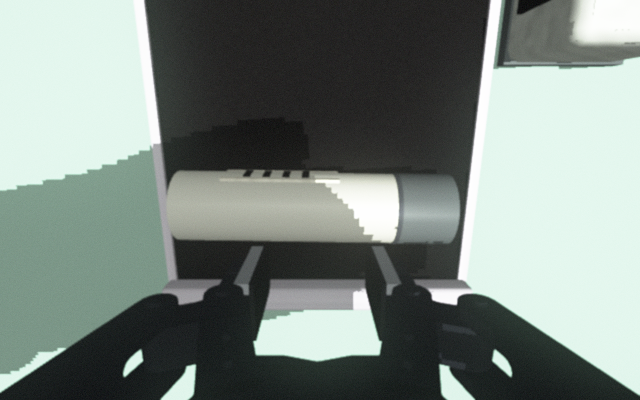

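>>> apply_moves(
  moves=[
    [0.5,0.01,0,0,0,0,0],
    [0.5,0.02,0,0,0,0,0],
    [0.5,0.03,0,0,0,0,0],
    [0.5,0.04,0,0,0,0,0],
    [0.5,0.05,0,0,0,0,0],
    [0.5,0.06,0,0,0,0,0],
    [0.5,0.07,0,0,0,0,0],
    [0.5,0.08,0,0,0,0,0],
    [0.5,0.09,0,0,0,0,0],
    [0.5,0.1,0,0,0,0,0],
    [0.5,0.11,0,0,0,0,0],
    [0.5,0.12,0,0,0,0,0],
  ],
)

```text
t: 8.62
ee_pos: [0.5003, -0.0506, 0.0488]
tcp_rot: [[0.059, 0.998, 0.0], [0.998, -0.059, -0.0], [-0.0, 0.0, -1.0]]
ft_force: [-0.4, -0.0, -0.4]
finger_gap: 0.0427
grasp_force: 0.0
```

>>> apply_moves(
  moves=[
    [0.5,0.01,0,0,0,0,0],
    [0.5,0.02,0,0,0,0,0],
    [0.5,0.03,0,0,0,0,0],
    [0.5,0.04,0,0,0,0,0],
    [0.5,0.05,0,0,0,0,0],
    [0.5,0.06,0,0,0,0,0],
    [0.5,0.07,0,0,0,0,0],
    [0.5,0.08,0,0,0,0,0],
    [0.5,0.09,0,0,0,0,0],
    [0.5,0.1,0,0,0,0,0],
    [0.5,0.11,0,0,0,0,0],
    [0.5,0.12,0,0,0,0,0],
  ],
)

```text
t: 10.12
ee_pos: [0.5021, -0.0206, 0.0488]
tcp_rot: [[0.059, 0.998, 0.0], [0.998, -0.059, -0.0], [-0.0, 0.0, -1.0]]
ft_force: [0.4, -0.3, 1.0]
finger_gap: 0.0425
grasp_force: 0.0
```

```bash
python3 look.py pics/l2.png; python3 st.py 0.5045 0.0225 0.0485
```

```text
long_tube top [(array([0.4998, 0.0077, 0.0232]), 0.47)]
long_tube wrist [(array([0.4989, 0.008 , 0.0265]), 0.75)]
long_tube_label top [(array([0.5203, 0.1968, 0.0259]), 0.64), (array([ 0.4997, -0.0102,  0.0343]), 0.51)]
long_tube_label wrist [(array([ 0.5022, -0.0049,  0.0401]), 0.63)]
10.425 [ 0.502  -0.0209  0.0488] [[0.0588, 0.9983, -0.0], [0.9983, -0.0588, -0.0001], [-0.0001, -0.0, -1.0]] gap 0.042703173954811664 F [-0.3853 -0.4832  0.2116]
norm shift [ 0.174  -0.0004  0.0011] need heading 86.62713640127247
```

View pics/l2w.png

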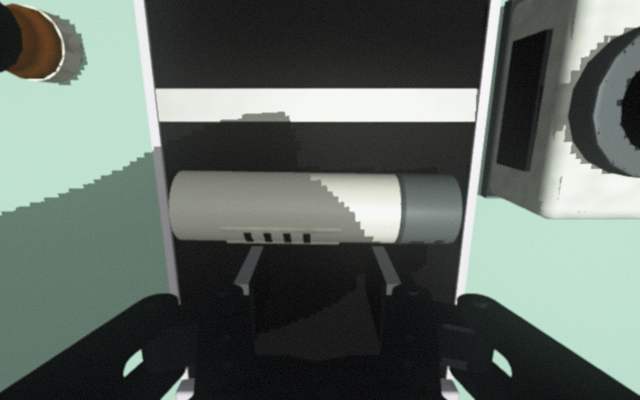

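```bash
cat > wm.py <<'E'
from h import *
k=r.camera('wrist')
def f(uv,z):return p2w(k,uv,z)
n=np.array([.059,.998,0])
g=k['pixels'][...,1].astype(int)
def edge(c,a,b,th):  # rows in a..b where channel > th
    q=np.where(g[a:b,c]>th)[0]+a; return q.min(),q.max()
import sys
if len(sys.argv)>1: L=[(220,88,122),(440,88,122)];T=[(220,171,242),(350,171,242)]
for c,a,b in L: print('line',c,f((c,(a+b)/2),.01),f((c,(a+b)/2),.01)@n)
for c,a,b in T:
    o=k['pose'][:3,3]; d=[f((c,v),.025)-o for v in(a,b)]; d=[x/np.linalg.norm(x) for x in d]; d=(d[0]+d[1]); P=o+d*(.025-o[2])/d[2]
    print('tube',c,P,P@n)
print([int(x) for x in g[80:130:2,300]],[int(x) for x in g[160:250:2,300]])
print(k['pose'])
E
python3 wm.py 1
```

```text
line 220 [0.4623 0.0502 0.01  ] 0.07734537505116434
line 440 [0.5606 0.0443 0.01  ] 0.07729637362463768
tube 220 [0.4607 0.0072 0.025 ] 0.03436758659616845
tube 350 [0.5175 0.0038 0.025 ] 0.034351102765900546
[45, 48, 49, 89, 241, 246, 246, 247, 247, 247, 247, 247, 247, 247, 247, 248, 247, 247, 248, 249, 196, 49, 48, 49, 48] [42, 42, 39, 36, 35, 45, 106, 116, 119, 124, 128, 131, 133, 136, 139, 139, 140, 140, 145, 143, 150, 149, 154, 153, 151, 150, 147, 144, 142, 142, 141, 138, 138, 140, 141, 122, 124, 122, 123, 109, 120, 88, 35, 25, 29]
[[ 0.9982  0.0573  0.0162  0.5056]
 [-0.0595  0.9637  0.2604  0.0446]
 [-0.0007 -0.2609  0.9654  0.1703]
 [ 0.      0.      0.      1.    ]]
```

>>> apply_moves(
  moves=[
    [0.5,0.01,0,0,0,0,0],
    [0.5,0.02,0,0,0,0,0],
    [0.5,0.03,0,0,0,0,0],
    [0.5,0.04,0,0,0,0,0],
    [0.5,0.05,0,0,0,0,0],
    [0.5,0.06,0,0,0,0,0],
    [0.5,0.07,0,0,0,0,0],
    [0.5,0.08,0,0,0,0,0],
    [0.5,0.09,0,0,0,0,0],
    [0.5,0.1,0,0,0,0,0],
    [0.5,0.11,0,0,0,0,0],
    [0.5,0.12,0,0,0,0,0],
  ],
)

```text
t: 11.98
ee_pos: [0.5038, 0.0093, 0.0488]
tcp_rot: [[0.059, 0.998, 0.0], [0.998, -0.059, -0.0], [-0.0, 0.0, -1.0]]
ft_force: [0.2, -0.2, -0.6]
finger_gap: 0.0429
grasp_force: 0.0
```

>>> apply_moves(
  moves=[
    [0.5,0.006,0,0,0,0,0],
    [0.5,0.012,0,0,0,0,0],
    [0.5,0.018,0,0,0,0,0],
    [0.5,0.024,0,0,0,0,0],
    [0.5,0.03,0,0,0,0,0],
    [0.5,0.036,0,0,0,0,0],
    [0.5,0.04,0,0,0,0,0],
    [0.5,0.042,0,0,0,0,0],
  ],
)

```text
t: 12.98
ee_pos: [0.5045, 0.0197, 0.0488]
tcp_rot: [[0.059, 0.998, 0.0], [0.998, -0.059, -0.0], [-0.0, 0.0, -1.0]]
ft_force: [-0.5, 0.1, -0.0]
finger_gap: 0.0425
grasp_force: 0.0
```

>>> apply_moves(
  moves=[
    [0.5,-0.02,0,0,0,0,0],
    [0.5,-0.06,0,0,0,0,0],
    [0.5,-0.06,0,0,0,0,0],
    [0.5,-0.06,0,0,0,0,0],
  ],
)

```text
t: 13.48
ee_pos: [0.5036, 0.0044, 0.0488]
tcp_rot: [[0.059, 0.998, 0.0], [0.998, -0.059, 0.0], [0.0, 0.0, -1.0]]
ft_force: [-0.2, -0.3, 0.0]
finger_gap: 0.0428
grasp_force: 0.0
```

```bash
python3 look.py pics/l3.png; python3 st.py 0.5045 0.0225 0.0485
python3 - <<'E'
import cv2
g=cv2.imread('pics/l3w.png')[...,1]
for c in(190,220,350,440,474):print(c,g[100:260:3,c].tolist())
E
```

```text
long_tube top [(array([0.5053, 0.0428, 0.0244]), 0.49)]
long_tube wrist []
long_tube_label top [(array([0.5044, 0.0576, 0.0236]), 0.52)]
long_tube_label wrist [(array([0.5082, 0.0594, 0.0245]), 0.79)]
13.775 [0.5036 0.0049 0.0488] [[0.0583, 0.9983, 0.0001], [0.9983, -0.0583, 0.0], [0.0001, 0.0001, -1.0]] gap 0.042813129950818596 F [0.0732 0.6264 0.0771]
norm shift [ 0.0707 -0.0006  0.0013] need heading 86.65875314257428
190 [42, 40, 41, 43, 41, 40, 37, 45, 39, 40, 42, 39, 33, 116, 127, 132, 139, 141, 145, 146, 149, 149, 149, 152, 154, 147, 151, 147, 146, 144, 141, 140, 132, 128, 123, 114, 97, 29, 32, 30, 25, 30, 24, 25, 30, 26, 20, 24, 32, 24, 24, 22, 24, 20]
220 [28, 28, 33, 34, 33, 34, 34, 25, 24, 25, 27, 26, 26, 101, 125, 133, 134, 139, 143, 147, 146, 149, 150, 153, 157, 150, 153, 147, 145, 144, 140, 142, 132, 132, 125, 119, 103, 26, 31, 26, 29, 25, 26, 25, 21, 24, 22, 25, 12, 22, 15, 25, 25, 18]
350 [37, 36, 33, 33, 39, 40, 37, 42, 43, 46, 43, 47, 48, 48, 149, 180, 203, 216, 227, 232, 235, 239, 243, 247, 250, 250, 250, 250, 250, 249, 244, 243, 238, 236, 230, 215, 157, 86, 41, 41, 39, 45, 42, 39, 34, 34, 24, 31, 26, 18, 26, 29, 24, 25]
440 [32, 40, 33, 36, 36, 36, 34, 34, 40, 39, 34, 37, 40, 42, 60, 81, 91, 100, 104, 108, 113, 119, 126, 128, 137, 143, 144, 150, 147, 140, 132, 126, 121, 121, 114, 112, 98, 92, 48, 45, 43, 44, 46, 41, 43, 45, 42, 43, 38, 44, 40, 42, 41, 42]
474 [34, 31, 38, 44, 37, 40, 45, 53, 63, 76, 95, 122, 150, 193, 210, 233, 243, 247, 248, 248, 247, 248, 248, 247, 246, 246, 247, 246, 246, 247, 245, 246, 245, 246, 244, 239, 232, 225, 206, 172, 154, 139, 127, 124, 121, 112, 103, 99, 218, 230, 229, 230, 230, 229]
```

View pics/l3w.png

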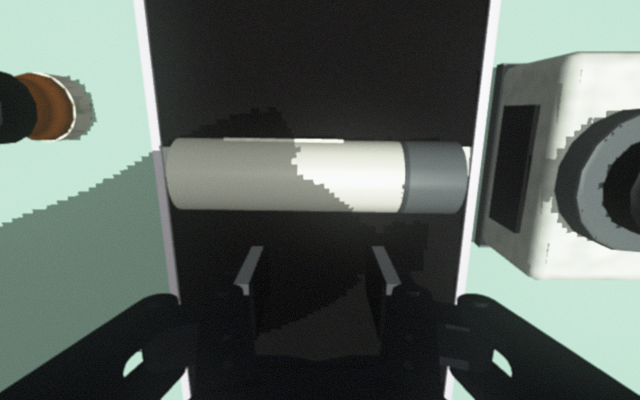

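```bash
sed -i "s/^if len.*/L=[];T=[(220,138.5,209.5),(350,140,210.5),(440,141,212)]/;s/^print(\[int.*//" wm.py; python3 wm.py
python3 - <<'E'
import cv2
g=cv2.imread('pics/l3w.png')[...,1]
for c in(180,200,220,240,330,350,380,420,440,455):print(c,g[132:146,c].tolist(),g[204:217,c].tolist())
E
```

```text
tube 220 [0.4641 0.0471 0.025 ] 0.07442570452766469
tube 350 [0.5195 0.0433 0.025 ] 0.07388777474146095
tube 440 [0.5579 0.0405 0.025 ] 0.07336604727236826
[[ 0.9983  0.0568  0.016   0.5071]
 [-0.059   0.9637  0.2602  0.0704]
 [-0.0006 -0.2607  0.9654  0.1703]
 [ 0.      0.      0.      1.    ]]
180 [46, 45, 42, 38, 34, 60, 99, 117, 124, 123, 127, 134, 133, 131] [119, 117, 114, 107, 87, 53, 31, 23, 31, 27, 30, 26, 36]
200 [28, 30, 32, 29, 26, 44, 88, 115, 116, 119, 127, 128, 132, 135] [120, 116, 116, 107, 98, 71, 36, 23, 32, 28, 26, 29, 35]
220 [26, 26, 33, 25, 26, 40, 79, 101, 118, 122, 125, 124, 132, 133] [119, 119, 112, 109, 103, 74, 42, 26, 28, 30, 31, 29, 30]
240 [27, 29, 28, 27, 28, 68, 125, 149, 147, 131, 122, 125, 127, 130] [123, 116, 117, 108, 105, 85, 51, 32, 29, 30, 30, 31, 24]
330 [48, 45, 48, 41, 34, 36, 93, 200, 246, 248, 229, 185, 180, 184] [127, 126, 127, 120, 122, 115, 106, 73, 50, 40, 42, 39, 42]
350 [48, 47, 49, 43, 48, 47, 42, 48, 71, 121, 149, 162, 170, 180] [220, 215, 214, 199, 157, 125, 110, 86, 58, 49, 41, 46, 36]
380 [41, 47, 47, 42, 44, 51, 48, 43, 60, 106, 140, 154, 166, 177] [228, 222, 217, 212, 205, 193, 184, 162, 105, 59, 54, 49, 51]
420 [40, 42, 40, 41, 47, 45, 37, 32, 39, 56, 64, 74, 79, 85] [111, 111, 107, 104, 98, 99, 91, 83, 81, 61, 49, 45, 45]
440 [35, 37, 43, 40, 40, 41, 36, 42, 39, 55, 60, 70, 77, 81] [110, 112, 106, 107, 98, 96, 96, 92, 82, 60, 48, 45, 43]
455 [40, 38, 39, 39, 41, 35, 40, 42, 45, 44, 58, 68, 74, 79] [108, 111, 111, 103, 102, 95, 96, 89, 70, 54, 43, 46, 40]
```

>>> apply_moves(
  moves=[
    [0.5,0.02,0,0,0,0,0],
    [0.5,0.04,0,0,0,0,0],
    [0.5,0.052,0,0,0,0,0],
    [0.5,0.056,0,0,0,0,0],
    [0.5,0.06,0,0,0,0,0],
    [0.5,0.064,0,0,0,0,0],
    [0.5,0.068,0,0,0,0,0],
    [0.5,0.072,0,0,0,0,0],
    [0.5,0.072,0,0,0,0,0],
  ],
)

```text
t: 14.95
ee_pos: [0.5046, 0.0227, 0.0488]
tcp_rot: [[0.059, 0.998, 0.0], [0.998, -0.059, -0.0], [0.0, 0.0, -1.0]]
ft_force: [0.2, 0.7, 0.3]
finger_gap: 0.0427
grasp_force: 0.0
```

>>> apply_moves(
  moves=[
    [0.5,-0.02,0,0,0,0,0],
    [0.5,-0.06,0,0,0,0,0],
    [0.5,-0.06,0,0,0,0,0],
    [0.5,-0.06,0,0,0,0,0],
  ],
)

```text
t: 15.45
ee_pos: [0.5037, 0.0075, 0.0488]
tcp_rot: [[0.059, 0.998, 0.0], [0.998, -0.059, 0.0], [0.0, 0.0, -1.0]]
ft_force: [0.1, 0.7, 0.3]
finger_gap: 0.0428
grasp_force: 0.0
```

```bash
cat >> wm.py <<'E'
g=k['pixels'][...,1]
cv2.imwrite('pics/w4.png',k['pixels'])
for c in(200,220,350,380,440):print(c,g[120:146,c].tolist(),g[190:217,c].tolist())
E
python3 wm.py|grep -v tube; python3 st.py
```

```text
[[ 0.9982  0.0577  0.0162  0.5074]
 [-0.0599  0.9637  0.2602  0.073 ]
 [-0.0006 -0.2607  0.9654  0.1703]
 [ 0.      0.      0.      1.    ]]
200 [35, 44, 37, 36, 40, 36, 38, 30, 29, 29, 30, 31, 29, 31, 31, 29, 49, 94, 112, 122, 125, 124, 130, 134, 136, 136] [139, 143, 138, 136, 137, 134, 134, 129, 129, 128, 129, 120, 122, 116, 114, 113, 109, 96, 66, 38, 30, 27, 29, 27, 26, 25, 24]
220 [34, 26, 29, 26, 32, 22, 32, 26, 25, 25, 27, 31, 26, 29, 29, 26, 49, 91, 111, 116, 124, 124, 133, 128, 129, 133] [142, 139, 135, 138, 134, 136, 133, 129, 129, 126, 122, 122, 117, 121, 115, 115, 110, 95, 68, 39, 26, 24, 30, 26, 23, 30, 26]
350 [42, 42, 44, 47, 44, 49, 44, 47, 53, 46, 48, 48, 47, 43, 44, 43, 40, 43, 57, 102, 141, 153, 170, 177, 190, 193] [243, 242, 241, 241, 240, 239, 238, 237, 235, 233, 232, 228, 228, 226, 220, 210, 207, 191, 154, 114, 81, 51, 50, 40, 45, 43, 45]
380 [42, 42, 38, 41, 39, 42, 45, 42, 46, 43, 45, 45, 45, 46, 46, 47, 44, 47, 47, 73, 116, 147, 161, 172, 179, 193] [245, 242, 242, 240, 241, 240, 237, 236, 236, 235, 232, 230, 227, 227, 220, 216, 210, 201, 194, 176, 139, 87, 54, 51, 54, 55, 50]
440 [39, 36, 37, 41, 37, 38, 36, 39, 38, 37, 39, 37, 40, 41, 38, 42, 42, 38, 31, 36, 53, 65, 73, 79, 77, 88] [127, 127, 124, 124, 124, 124, 126, 121, 119, 120, 115, 117, 109, 108, 108, 101, 103, 100, 92, 95, 85, 77, 56, 46, 44, 40, 44]
15.5 [0.5038 0.0077 0.0488] [[0.0588, 0.9983, 0.0001], [0.9983, -0.0588, 0.0001], [0.0002, 0.0001, -1.0]] gap 0.042931358768647725 F [ 0.2027 -0.459   1.1205]
```

```bash
sed -i "s/^L=\[\].*/L=[];T=[(220,136.7,208),(350,138.7,209.7),(440,140,211.5)]/" wm.py; python3 wm.py|grep tube
```

```text
tube 220 [0.4644 0.0507 0.025 ] 0.07799738470124336
tube 350 [0.5197 0.0466 0.025 ] 0.07717638675466257
tube 440 [0.5582 0.0437 0.025 ] 0.0765089457566809
```

>>> apply_moves(
  moves=[
    [0.5,-0.06,0,-0.2,0,0,0],
    [0.5,-0.06,0,-0.4,0,0,0],
    [1,0,0.1,-0.5,0,0,0],
    [1,0.163,0.432,-0.5,0,0,0],
    [1,0.163,0.432,-0.5,0,0,0],
    [1,0.163,0.432,-0.4,0,0,0],
    [1,0.163,0.432,-0.3,0,0,0],
    [1,0.163,0.432,-0.22,0,0,0],
    [1,0.163,0.432,-0.205,0,0,0],
    [1,0.163,0.432,-0.205,0,0,0],
  ],
)

```text
t: 16.8
ee_pos: [0.614, 0.0422, 0.1003]
tcp_rot: [[0.058, 0.998, 0.0], [0.998, -0.058, 0.0], [0.0, 0.0, -1.0]]
ft_force: [-0.1, -0.8, 0.3]
finger_gap: -0.0001
grasp_force: 0.0
```

```bash
python3 st.py .614 .042 .09
python3 - <<'E'
from h import *
k=r.camera('wrist');t=r.camera('scene')
cv2.imwrite('pics/b.png',np.hstack([k['pixels'][:,100:540],cv2.resize(t['pixels'][120:280,240:440],None,fx=1.8,fy=2.5)]))
for c in('wrist','scene'):print([(np.round(d['point'],4),round(d['p'],2)) for d in r.spot_point(c,'scan_button_top')[:2]])
E
```

```text
16.8 [0.614  0.0422 0.1003] [[0.0584, 0.9983, 0.0], [0.9983, -0.0584, 0.0001], [0.0001, 0.0, -1.0]] gap -6.616871637720439e-05 F [-0.0858 -0.804   0.3378]
norm shift [-0.0009 -0.0001  0.0414] need heading 86.65465305851275
[(array([0.6124, 0.0427, 0.0749]), 0.79)]
[(array([0.6145, 0.0459, 0.0762]), 0.67)]
```

View pics/b.png

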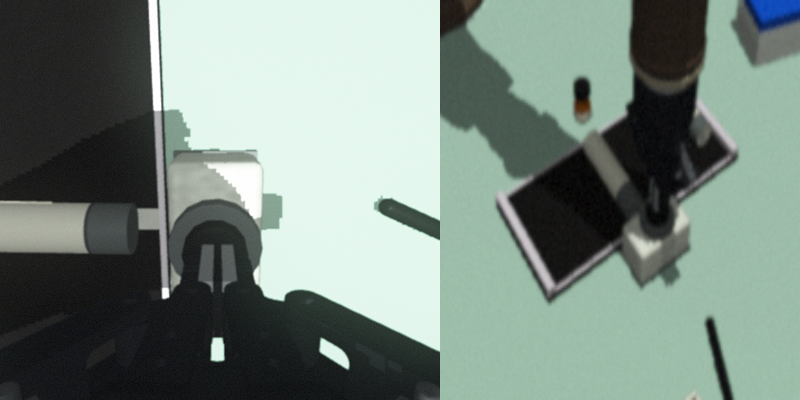

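>>> apply_moves(
  moves=[
    [1,0,0,0.008,0,0,0],
    [1,0,0,0.016,0,0,0],
    [1,0,0,0.024,0,0,0],
    [1,0,0,0.032,0,0,0],
    [1,0,0,0.032,0,0,0],
  ],
)

```text
t: 17.62
ee_pos: [0.6139, 0.042, 0.092]
tcp_rot: [[0.059, 0.998, -0.0], [0.998, -0.059, -0.0], [-0.0, -0.0, -1.0]]
ft_force: [0.5, -0.7, 2.6]
finger_gap: -0.0002
grasp_force: 1.3
```

>>> apply_moves(
  moves=[
    [1,0,0,0.008,0,0,0],
    [1,0,0,0.008,0,0,0],
  ],
)

```text
t: 17.88
ee_pos: [0.6139, 0.042, 0.0901]
tcp_rot: [[0.059, 0.998, 0.0], [0.998, -0.059, -0.0], [-0.0, 0.0, -1.0]]
ft_force: [-1.4, -0.3, 3.8]
finger_gap: -0.0
grasp_force: 1.9
```

>>> apply_moves(
  moves=[
    [1,0,0,0.008,0,0,0],
    [1,0,0,0.008,0,0,0],
  ],
)

```text
t: 18.12
ee_pos: [0.614, 0.0419, 0.0882]
tcp_rot: [[0.059, 0.998, 0.0], [0.998, -0.059, -0.0], [-0.0, 0.0, -1.0]]
ft_force: [-1.8, -1.2, 5.7]
finger_gap: 0.0001
grasp_force: 2.7
```

>>> apply_moves(
  moves=[
    [1,0,0,0.006,0,0,0],
    [1,0,0,0.006,0,0,0],
  ],
)

```text
t: 18.38
ee_pos: [0.6141, 0.042, 0.088]
tcp_rot: [[0.059, 0.998, 0.001], [0.998, -0.059, -0.0], [-0.0, 0.001, -1.0]]
ft_force: [-6.1, -2.1, 17.5]
finger_gap: -0.0002
grasp_force: 9.1
```

>>> apply_moves(
  moves=[
    [1,0,0,0.004,0,0,0],
    [1,0,0,0.004,0,0,0],
  ],
)

```text
t: 18.62
ee_pos: [0.6141, 0.042, 0.0878]
tcp_rot: [[0.059, 0.998, 0.001], [0.998, -0.059, -0.001], [-0.0, 0.001, -1.0]]
ft_force: [-9.3, -2.8, 25.7]
finger_gap: 0.0001
grasp_force: 13.2
```

>>> apply_moves(
  moves=[
    [1,0,0,-0.02,0,0,0],
    [1,0,0,-0.08,0,0,0],
    [1,0,0,-0.3,0,0,0],
    [1,0,0,-0.5,0,0,0],
    [1,-0.3,-0.42,-0.5,0,0,0],
    [1,-0.3,-0.42,-0.5,0,0,0],
    [1,-0.3,-0.42,-0.5,0,0,0],
    [1,-0.3,-0.42,-0.5,0,0,0],
  ],
)

```text
t: 19.62
ee_pos: [0.5051, -0.0268, 0.2113]
tcp_rot: [[0.059, 0.998, 0.001], [0.998, -0.059, 0.0], [0.0, 0.001, -1.0]]
ft_force: [0.7, 0.5, 0.1]
finger_gap: 0.0002
grasp_force: 0.0
```

```bash
python3 st.py; python3 look.py pics/f.png;python3 - <<'E'
from h import *
k=r.camera('wrist');s=r.camera('scene');np.savez('k.npz',m=k['mtx'],p=k['pose'])
g=k['pixels'][...,1]
n=np.array([.059,.998,0])
for P in[(.47,.05,.025),(.54,.046,.025)]:
    c=int(w2p(k,P)[0]);v=int(w2p(k,P)[1]);print(c,v-45,g[v-45:v+45:1,c].tolist())
for n in('short_tube','vial','scan_button_top'):print(n,[(np.round(d['point'],4),round(d['p'],2)) for d in r.spot_point('scene',n)[:1]+r.spot_point('wrist',n)[:1]])
E
```

```text
19.625 [ 0.5051 -0.0268  0.2113] [[0.0592, 0.9982, 0.0015], [0.9982, -0.0592, 0.0001], [0.0001, 0.0015, -1.0]] gap 0.0001776275711732267 F [0.6674 0.466  0.114 ]
long_tube top [(array([0.507 , 0.0497, 0.0252]), 0.58), (array([ 0.2972, -0.392 , -0.0008]), 0.58)]
long_tube wrist [(array([0.5023, 0.0511, 0.0268]), 0.72)]
long_tube_label top [(array([0.5043, 0.0595, 0.0181]), 0.72)]
long_tube_label wrist [(array([0.5089, 0.0621, 0.0184]), 0.98)]
271 57 [53, 57, 58, 54, 58, 54, 56, 60, 58, 59, 61, 60, 58, 58, 62, 61, 59, 61, 62, 59, 58, 63, 58, 61, 152, 245, 240, 219, 223, 233, 239, 244, 247, 249, 250, 251, 251, 252, 253, 253, 254, 254, 254, 254, 254, 254, 254, 254, 253, 253, 252, 251, 250, 249, 248, 246, 242, 200, 156, 143, 139, 128, 113, 83, 60, 53, 52, 58, 55, 57, 56, 57, 56, 53, 54, 54, 48, 51, 55, 47, 48, 51, 47, 44, 48, 50, 47, 47, 47, 42]
353 57 [45, 48, 48, 51, 52, 54, 51, 52, 48, 51, 48, 52, 53, 51, 53, 55, 50, 55, 54, 48, 52, 55, 58, 56, 54, 57, 56, 83, 152, 190, 211, 229, 237, 239, 244, 250, 251, 252, 253, 254, 255, 255, 255, 255, 255, 255, 255, 255, 255, 254, 250, 236, 234, 239, 239, 233, 225, 206, 191, 180, 159, 136, 109, 89, 77, 66, 57, 59, 60, 60, 55, 63, 60, 59, 52, 60, 58, 54, 61, 58, 57, 60, 58, 57, 58, 56, 56, 56, 55, 54]
short_tube [(array([0.5193, 0.1949, 0.0258]), 0.52)]
vial [(array([0.3868, 0.0785, 0.0013]), 0.7), (array([ 0.3918,  0.0817, -0.004 ]), 0.65)]
scan_button_top [(array([0.6108, 0.0414, 0.0744]), 0.63)]
```

View pics/fw.png

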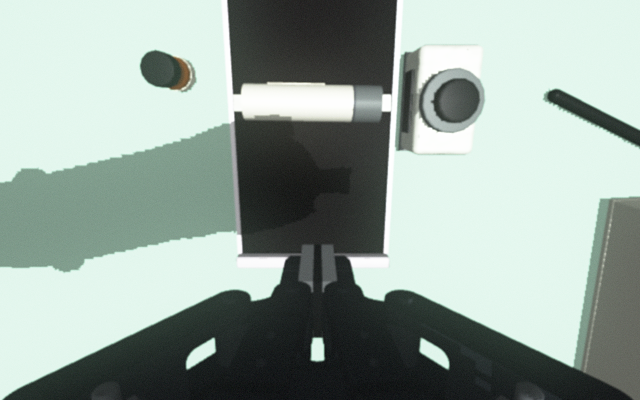

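```bash
python3 -c "
from workcell import r
print(r.sign_off())"
```

```text
the job is handed in; nothing more can be done
None
```

I rolled the long tube onto the white line, where it rests centred to within about 1 mm and about 1° off parallel. I then pressed the reader's button until it bottomed out, let it go, and handed in at about 20 s; only the hand-in was confirmed, no verdict was returned.

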